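# Put the matching lid on the saucepan

## Task

One of the kitchen's two saucepans stands on the round wooden trivet: find which of the three look-alike lids on the sloping draining rack is the right size for it, pick that lid up and lower it onto the pan, keeping hold until it sits level and fully home in the rim (do not drop it on). Then let go; leave the other two lids on the rack as they were and the pan on its trivet, and do not disturb the mugs or the jar.

Things in the scene. Friction and masses are not known exactly. Their poses are not given: they have to be found in the camera images.
- trivet: Round light-wood trivet, 190 mm across, 15 mm thick, fixed on the counter; origin at the centre of its underside. The saucepan to be covered stands on it. It is the 14 cm or the 16 cm one of two alike steel pans; the other stands further back on a dark square board. The pans' poses are not measured: which pan it is and just where it stands must be seen or felt.
- trivet_top (a point): Centre of the trivet's top, 15 mm above the counter. The pan's centre is up to 12 mm off it in any direction. 14 cm pan: 140 mm inside, 152 over the rolled rim; 16 cm pan: 160 inside, 172 over the rim. Both 78 mm tall, straight upright walls, inside floor 7 mm up. Loose, 1.6 and 1.9 kg: they stay put under a light push (5 N).
- pan_rim (a point): Point on the trivet's axis at the height of the pan's rim, 93 mm above the counter. Each pan takes the lid of its own number: the skirt goes in with 2.5 mm to spare all round and the flange rests on the rim, grip centre 131 mm above the counter. A lid one size larger stands 12 mm too high; a smaller one falls in.
- pan_handle_side (a point): Point 120 mm to the right (-y) of the trivet's axis, 80 mm above the counter, marking the side where the pan's handle sticks out: black, 20 mm thick, ending 175 mm beyond the inside wall, 3 to 30 mm below the rim, towards -y give or take 0.25 rad.
- rack: Draining rack of steel wire, 524 mm long (y), 180 deep, fixed, turned 0.25 to 0.4 rad to face the robot. Origin on the counter below the foot of the slope, at mid-length; x points to the back, the slope rises that way at 40 degrees. Three lids lie side by side on the slope at y = -175, 0, +175 mm (give or take 10), in any order.
- rack_foot (a point): Foot of the rack's slope at mid-length, 35 mm above the counter, where the lids' low edges rest against a round wire lip (10 mm thick). The lids lie skirt down on the sloping wires, grips pointing up and out towards the robot at 40 degrees. The wires' top end is 150 mm above the counter.
- lid12: The 12 cm pan lid (fits neither pan): round, steel, low dome, black bar grip on top, 132 mm across its flange, about 0.24 kg. z = the lid's axis, out through the grip. Origin level with the skirt's bottom edge, 57.5 mm from the axis, which passes through x = +57.5 mm, y = 0. In the rack the origin is at the lid's low edge on the front lip, x points up the slope, y is level.
- lid12_grip (a point): Centre of the 12 cm lid's bar grip (flat-sided, 48 mm long in x, 22 wide in y, 24 tall), on the lid's axis; axes as the lid's. Along z from here, in mm: bar -12 to +12, two posts -24 to -12, dome top -24 falling to -35 at the edge, flange -38 to -35 (rests on the pan's rim), skirt -50 to -38 (115 across, its lowest 4 mm drawn in 3 mm all round; goes inside the pan).
- lid14: The 14 cm pan lid (for the 14 cm pan): round, steel, low dome, black bar grip on top, 152 mm across its flange, about 0.3 kg. z = the lid's axis, out through the grip. Origin level with the skirt's bottom edge, 67.5 mm from the axis, which passes through x = +67.5 mm, y = 0. In the rack the origin is at the lid's low edge on the front lip, x points up the slope, y is level.
- lid14_grip (a point): Centre of the 14 cm lid's bar grip (flat-sided, 48 mm long in x, 22 wide in y, 24 tall), on the lid's axis; axes as the lid's. Along z from here, in mm: bar -12 to +12, two posts -24 to -12, dome top -24 falling to -35 at the edge, flange -38 to -35 (rests on the pan's rim), skirt -50 to -38 (135 across, its lowest 4 mm drawn in 3 mm all round; goes inside the pan).
- lid16: The 16 cm pan lid (for the 16 cm pan): round, steel, low dome, black bar grip on top, 172 mm across its flange, about 0.36 kg. z = the lid's axis, out through the grip. Origin level with the skirt's bottom edge, 77.5 mm from the axis, which passes through x = +77.5 mm, y = 0. In the rack the origin is at the lid's low edge on the front lip, x points up the slope, y is level.
- lid16_grip (a point): Centre of the 16 cm lid's bar grip (flat-sided, 48 mm long in x, 22 wide in y, 24 tall), on the lid's axis; axes as the lid's. Along z from here, in mm: bar -12 to +12, two posts -24 to -12, dome top -24 falling to -35 at the edge, flange -38 to -35 (rests on the pan's rim), skirt -50 to -38 (155 across, its lowest 4 mm drawn in 3 mm all round; goes inside the pan).
- mug: White mug, bystander: 80 mm across, 92 mm tall, upright, origin at the centre of its underside, handle to its +y.
- copper_mug: Copper mug, bystander: 76 mm across, 85 mm tall, upright, origin at the centre of its underside, handle to its +y.
- jar: Ochre stoneware jar, closed, bystander: 74 mm across, 108 mm tall, upright, origin at the centre of its underside.
There are look-alikes about, which are no part of the job. What is shaped like the lid16 but blue is not meant.

How it is judged:
By the outcome, as a careful person would: the job done as asked, in the order asked, and still so for the second after the job is handed in, with the robot touching nothing.
It also fails if it takes over 64 s, if anything falls off the work surface, if the arm or the gripper's body presses on something with over 40 N, if the wrist force passes 120 N, or if a joint passes its speed limit or range.

## Robot

A 7-joint arm with a two-finger parallel gripper is mounted at the origin on the work surface. World frame = base frame: x ahead of the robot, y to its left, z up, the work surface at z = 0. Lengths are in m, angles in rad, forces in N, time in s.
With the tool pointing down it reaches from about 0.4 to 0.85 m from the base axis. Payload 4.5 kg.
Tool frame: the origin (TCP) lies midway between the tips of the shut fingers; the grasp point (between the pads) lies 19 mm behind it; z points along the fingers, y is the line along which they close (so a half turn about z gives the same grasp; the last joint's range is limited). The gripper opens to 88 mm and grips with 3 to 60 N. Pads are 18 mm wide; open, the fingers measure 123 mm over their backs; the gripper's body (75 mm by 187 mm) begins 45 mm behind the grasp point.
Start: joints at [1.196, 0.689, -0.195, 1.565, 0.157, 0.902, -0.215], TCP at [0.248, -0.574, 0.207] pointing down, gripper open.
Joint ranges: [-3.01, 3.01], [-0.46, 2.08], [-1.47, 1.51], [0.13, 2.56], [-1, 4.14], [0.04, 2.09], [-2.66, 2.66]. Speed limits (rad/s): [2.57, 2.57, 3.14, 3.14, 3.14, 3.14, 3.14].

## Interface

Orientations are given as a unit quaternion [x, y, z, w].
In Python, from plant import sensors, eyes, finish_job gives the robot as it stands.
- The arm moves only by the tool send_rows, never from a script. Its argument "rows" is text: rows parted by semicolons, each of 4 numbers parted by spaces: the shift along the tool's x, y, z normalised to -1 to 1, where 1 is 30 cm, then the turn about the tool's z normalised to -1 to 1, where 1 is 2 pi rad. A call has 1 to 10 rows; each row is the pose to reach, as a shift and turn from the pose commanded when the call began, along the tool's axes at that moment, turning the shorter way round; what a row does not reach only later rows make up. A row lasts 1/12 s, in which the tool goes at most 41.7 mm and 7.16 degrees, less where a joint would pass 70% of its speed; a pose out of reach is approached as far as the arm can. A call with a number of a shift or a turn outside -1 to 1 is refused whole. A call with a gripper value outside its range is refused whole. "jaw" is the closure, from -1 (fully open) to 1 (shut), set as the call begins (left out, the last holds). The fingers move at their own pace and stop on an object; "force" is the grip in N (left out, the last holds). Time passes only in rows, so rows that repeat a pose let the fingers close. It gives the time, the measured TCP pose, the force, the opening and the grip force at its end, in the units of the state.
- sensors.get_state(): the state, without advancing time (a new reading comes with each control period).
- eyes.snapshot(name): name is "scene" or "top" or "wrist"; returns (picture, depth): 420x560x3 uint8, red, green, blue; 420x560 float32, m along the optical axis (not along the pixel's ray), 0 where there is no reading.
- eyes.calibration(name): a dict with "fov_y" (degrees; the focal length in pixels is half the picture's height over the tangent of half this angle, whatever the lens; pixels are square), "cx", "cy" (the principal point, pixels), "dist_coeffs" ([k1, k2, p1, p2, k3] as OpenCV has them; the pictures are not rectified), "world_from_camera" (4x4, takes a point from camera to world coordinates). Camera axes: x right, y down, z forward; pixel columns grow to the right and rows downward; lengths in m; the calibration is good to about 2 mm. A picture is of the moment at which its call begins: read the wrist's pose just before it. calibration takes no time and is no camera call; for the wrist camera it gives the pose at the moment of the call.
- finish_job(): hands the job in; it is judged then, once.
The state is a dict: "clock": time; "q": joint angles; "qd": joint speeds; "joint_torque": joint torques, N m; "tool_pos": TCP position; "eef_rot": TCP orientation; "contact_force": force on the tool from outside, world axes, zero at the start; "moment": the same for the moment, N m; "opening": opening from 0.0 (shut) to 1.0 (fully open); "finger_force": force on a finger pad.
Only numpy, scipy, OpenCV 4.12 (cv2) and the standard library are available. Lean on these libraries where they do the work, as an engineer would, in place of code of your own. Each camera call takes 0.05 s, during which the arm holds its last target. There are 200 camera calls.

## Working session

There is one attempt and no reset: what is moved stays moved. The work goes in short steps, Python scripts to look and compute and a tool call to move; the robot and the scene stay as the last step left them, time stands still between calls to the robot, and variables do not carry over. Pictures are saved under pics/ and viewed, at most 10 in all, crops included, and the job is handed in when it is done.

Besides the shell and the picture viewer there is one more tool, called by a JSON object that holds its "fn" and its "kwargs". send_rows: Moves the arm, as the interface text tells. Scaled input: -1 to 1 covers 30 cm each way for a shift and 2 pi rad each way for a turn. Its arguments: {"type":"object","properties":{"rows":{"type":"string"},"jaw":{"type":"number"},"force":{"type":"number"}},"required":["rows"]}

```bash
ls; mkdir -p pics; cat > h.py <<'E'
import numpy as np, cv2
from plant import sensors, eyes, finish_job
def grab(n):
    c=eyes.calibration(n); p,d=eyes.snapshot(n); np.savez(f'{n}.npz',p=p,d=d,T=c['world_from_camera']); return p,d,c
def cloud(d,c):
    h,w=d.shape; f=h/2/np.tan(np.radians(c['fov_y'])/2)
    K=np.array([[f,0,c['cx']],[0,f,c['cy']],[0,0,1.]])
    uv=np.stack(np.meshgrid(np.arange(w),np.arange(h)),-1).reshape(-1,1,2).astype(np.float64)
    n=cv2.undistortPoints(uv,K,np.array(c['dist_coeffs'],float)).reshape(h,w,2)
    P=np.dstack([n*d[...,None],d]); T=np.array(c['world_from_camera'])
    W=P@T[:3,:3].T+T[:3,3]; W[d<=0]=np.nan; return W
E
python3 - <<'E'
from h import *
for n in ('scene','top'):
    p,d,c=grab(n); cv2.imwrite(f'pics/{n}0.png',p[...,::-1]); print(n,np.round(c['world_from_camera'],3).tolist(),c['fov_y'],c['dist_coeffs'])
print(sensors.get_state())
E
```

```text
pics
scene [[0.332, 0.695, -0.638, 1.255], [0.943, -0.248, 0.221, -0.195], [-0.004, -0.675, -0.738, 0.943], [0.0, 0.0, 0.0, 1.0]] 57.41909860857021 [-0.09463686  0.          0.          0.          0.        ]
top [[0.002, -0.99, 0.139, 0.316], [-1.0, -0.002, -0.001, 0.071], [0.001, -0.139, -0.99, 1.554], [0.0, 0.0, 0.0, 1.0]] 53.90166056988805 [-0.09842852  0.          0.          0.          0.        ]
{'clock': 0.1, 'q': array([ 1.19579754,  0.6898667 , -0.19453514,  1.56623451,  0.15728123,
        0.90250318, -0.21509675]), 'qd': array([-0.00221754, -0.00462341, -0.000991  , -0.00288814,  0.00078508,
       -0.00104537,  0.00027604]), 'joint_torque': array([-3.57099285e-03, -5.28499246e+01, -1.27137400e+00, -1.53834343e+01,
       -5.25145477e-02,  2.08490368e-03,  2.70325245e-05]), 'tool_pos': array([ 0.24816515, -0.57294621,  0.20581298]), 'eef_rot': array([ 9.79174745e-01,  2.03017635e-01, -2.12496242e-04, -7.82831805e-04]), 'contact_force': array([ 0.23695946, -0.42285587,  0.15200276]), 'moment': array([ 0.02531635, -0.02422138,  0.02070773]), 'finger_force': 0.0, 'opening': 0.9950801262104244}
```

View pics/scene0.png

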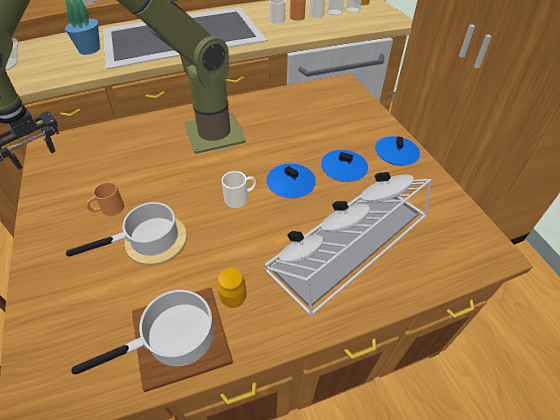

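View pics/top0.png

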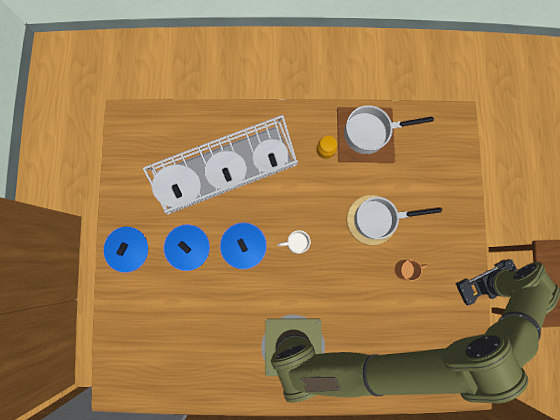

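The scene view shows the trivet pan at (150,230) and the board pan at (178,328). The steel lids are at (300,248), (346,217) and (388,187), with blue decoys in front. In the top view the trivet pan is at (377,218) and the steel lids run large to small: (178,188), (227,172), (271,156). I'll measure them next.

```bash
cat > m.py <<'E'
from h import *
from scipy.optimize import least_squares
def fitc(x,y):
    r=least_squares(lambda p:np.hypot(x-p[0],y-p[1])-p[2],[x.mean(),y.mean(),.08],loss='soft_l1',f_scale=.002); return r.x
if __name__=='__main__':
  for n in ('top','scene'):
    z=np.load(n+'.npz'); W=cloud(z['d'],eyes.calibration(n)); p=z['p'].astype(int)
    hsv=cv2.cvtColor(z['p'],cv2.COLOR_RGB2HSV)
    X,Y,Z=W[...,0],W[...,1],W[...,2]
    print(n,'counter z',np.nanmedian(Z[(X>.3)&(X<.9)&(abs(Y)<.6)]))
    for nm,u,v in (('trivet pan',*((377,218) if n=='top' else (150,228))),('board pan',*((368,130) if n=='top' else (178,326)))):
        # rim points: height 0.085..0.105, low saturation
        vv,uu=np.mgrid[:420,:560]; m=(np.hypot(uu-u,vv-v)<55)&(Z>.083)&(Z<.105)&(hsv[...,1]<60)&(hsv[...,2]>90)
        x,y=X[m],Y[m]; cx,cy,r=fitc(x,y)
        k=abs(np.hypot(x-cx,y-cy)-r)<.012; cx,cy,r=fitc(x[k],y[k]); rr=np.hypot(x[k]-cx,y[k]-cy)
        print(nm,m.sum(),np.round([cx,cy,r],4),'rad pct',np.round(np.percentile(rr,[2,50,98]),4),'z98',np.round(np.percentile(Z[m],[50,98]),4))
    # trivet wood
    m=(Z>.009)&(Z<.022)&(np.hypot(X-X[m][k].mean() if 0 else X-(X[218,377] if n=='top' else X[228,150]),Y-(Y[218,377] if n=='top' else Y[228,150]))<.13)
    print('trivet pts',m.sum(),np.round(fitc(X[m],Y[m]),4) if m.sum()>10 else '')
    # lid grips: dark clusters above .06
    m=((hsv[...,2]<70)&(Z>.06)&(Z<.25)).astype(np.uint8)
    k,l,s,c=cv2.connectedComponentsWithStats(m)
    for i in range(1,k):
        if s[i,4]>15:
            q=W[l==i]; print('dark',np.round(c[i]),s[i,4],np.round(np.median(q,0),4),np.round(np.ptp(q,0),3))
E
python3 m.py
```

```text
top counter z 0.004123109841148942
trivet pan 232 [ 0.469  -0.2985  0.073 ] rad pct [0.0699 0.0729 0.0769] z98 [0.0937 0.1016]
board pan 278 [ 0.803  -0.2791  0.083 ] rad pct [0.0789 0.083  0.0884] z98 [0.094  0.1006]
trivet pts 707 [ 0.4673 -0.2884  0.0773]
dark [416. 121.] 136 [ 0.8324 -0.4638  0.0866] [0.033 0.125 0.02 ]
dark [272. 160.] 65 [0.6705 0.0779 0.1248] [0.038 0.025 0.039]
dark [226. 174.] 66 [0.6172 0.2383 0.1298] [0.044 0.028 0.036]
dark [176. 191.] 77 [0.556  0.4124 0.1368] [0.043 0.029 0.038]
dark [424. 212.] 149 [ 0.4896 -0.472   0.0862] [0.026 0.127 0.024]
dark [242. 245.] 53 [0.3714 0.1852 0.0645] [0.043 0.03  0.01 ]
dark [184. 246.] 58 [0.3649 0.3958 0.0649] [0.039 0.041 0.01 ]
dark [121. 249.] 61 [0.354  0.6263 0.0642] [0.04  0.036 0.01 ]
dark [290. 339.] 300 [0.0616 0.0184 0.1452] [0.052 0.113 0.189]
scene counter z 0.002717485707091072
trivet pan 431 [ 0.4689 -0.2978  0.072 ] rad pct [0.0679 0.0718 0.0768] z98 [0.0926 0.0968]
board pan 699 [ 0.8039 -0.2788  0.0823] rad pct [0.079  0.0821 0.0866] z98 [0.0934 0.0968]
trivet pts 817 [ 0.4706 -0.2978  0.082 ]
dark [218. 109.] 165 [0.0438 0.0423 0.1371] [0.06  0.129 0.173]
dark [400. 141.] 43 [0.3581 0.624  0.0633] [0.045 0.038 0.008]
dark [345. 155.] 45 [0.3649 0.3952 0.0634] [0.038 0.037 0.007]
dark [291. 170.] 52 [0.3745 0.1841 0.0632] [0.045 0.033 0.006]
dark [382. 176.] 112 [0.565  0.4092 0.1327] [0.043 0.033 0.04 ]
dark [340. 205.] 116 [0.6237 0.2346 0.1273] [0.043 0.03  0.041]
dark [295. 236.] 126 [0.682  0.075  0.1226] [0.044 0.031 0.036]
dark [ 89. 246.] 278 [ 0.4958 -0.4731  0.0842] [0.029 0.13  0.02 ]
dark [100. 359.] 460 [ 0.8372 -0.4642  0.0851] [0.036 0.129 0.021]
```

Trivet pan: mean rim radius 73 mm, so it is the 14 cm pan (the board pan, at 83 mm, is the 16 cm). Its centre is about (0.469, -0.298). By order of size the middle steel lid should be the 14 cm one, and I'll check that in a close view.

```bash
cat > go.py <<'E'
import sys; from h import *
from scipy.spatial.transform import Rotation as R
s=sensors.get_state(); r=R.from_quat(s['eef_rot']).as_matrix(); p=s['tool_pos']
t=np.array([float(a) for a in sys.argv[1:4]]); sh=r.T@(t-p)/.3
a=np.arctan2(r[1,0],r[0,0]); tu=-((float(sys.argv[4])-a+np.pi/2)%np.pi-np.pi/2) if len(sys.argv)>4 else 0
print('shift',np.round(sh,4),'turn',round(tu/2/np.pi,4),'rows',np.linalg.norm(t-p)/.0417,'yaw',a)
E
python3 go.py .56 .2 .33 .345; python3 - <<'E'
from h import *
from scipy.spatial.transform import Rotation as R
s=sensors.get_state(); r=R.from_quat(s['eef_rot']).as_matrix(); T=np.array(eyes.calibration('wrist')['world_from_camera'])
print(r.T@(T[:3,3]-s['tool_pos'])); print(r.T@T[:3,:3])
# lid radii from clouds: steel pts near plane
for n in('top','scene'):
    z=np.load(n+'.npz');W=cloud(z['d'],eyes.calibration(n)).reshape(-1,3);hsv=cv2.cvtColor(z['p'],cv2.COLOR_RGB2HSV).reshape(-1,3)
    t=.345;ex=np.array([np.cos(t),np.sin(t),0]);ey=np.array([-np.sin(t),np.cos(t),0]);c,s_=np.cos(np.radians(40)),np.sin(np.radians(40))
    lx=c*ex+s_*np.array([0,0,1]);lz=-s_*ex+c*np.array([0,0,1])
    for g in((.677,.0765,.1237),(.62,.2365,.1285),(.56,.411,.1347)):
        q=W-np.array(g);a=np.c_[q@lx,q@ey,q@lz];m=(abs(a[:,2]+32)>0)&(np.hypot(a[:,0],a[:,1])<.1)&(a[:,2]>-.042)&(a[:,2]<-.02)&(hsv[:,1]<50)
        b=a[m];print(n,g,m.sum(),'y range',np.round(np.percentile(b[:,1],[1,99]),3),'x range',np.round(np.percentile(b[:,0],[1,99]),3))
E
```

```text
shift [ 1.9781 -1.9515 -0.411 ] turn 0.0102 rows 20.20814857761248 yaw 0.40887772670312156
[ 0.07854148  0.00059813 -0.17798216]
[[-8.71170589e-04 -9.54097475e-01 -2.99494990e-01]
 [ 9.99999545e-01 -7.14667950e-04 -6.32088388e-04]
 [ 3.89034464e-04 -2.99495405e-01  9.54097663e-01]]
top (0.677, 0.0765, 0.1237) 647 y range [-0.059  0.063] x range [-0.067  0.052]
top (0.62, 0.2365, 0.1285) 864 y range [-0.062  0.071] x range [-0.072  0.064]
top (0.56, 0.411, 0.1347) 1172 y range [-0.072  0.082] x range [-0.08   0.073]
scene (0.677, 0.0765, 0.1237) 538 y range [-0.05   0.065] x range [-0.066  0.051]
scene (0.62, 0.2365, 0.1285) 561 y range [-0.056  0.072] x range [-0.066  0.062]
scene (0.56, 0.411, 0.1347) 646 y range [-0.068  0.079] x range [-0.079  0.075]
```

Flange spans are about 124, 136 and 155 mm, so the middle lid is lid14. I'm moving there for a close look.

{"fn": "send_rows", "kwargs": {"rows": "0.2 -0.2 -0.41 0.01;0.66 -0.65 -0.41 0.01;0.66 -0.65 -0.41 0.01;0.66 -0.65 -0.41 0.01;0.66 -0.65 -0.41 0.01;0.66 -0.65 -0.41 0.01;0.66 -0.65 -0.41 0.01;0.66 -0.65 -0.41 0.01;0.66 -0.65 -0.41 0.01", "jaw": -0.3}}

```text
clock: 0.85
tool_pos: [0.3557, -0.3112, 0.3311]
eef_rot: [0.984, 0.176, 0.002, 0.0]
contact_force: [-0.1, 0.2, 0.2]
opening: 0.652
finger_force: 0.0
```

{"fn": "send_rows", "kwargs": {"rows": "0.66 -0.65 0 0;0.66 -0.65 0 0;0.66 -0.65 0 0;0.66 -0.65 0 0;0.66 -0.65 0 0;0.66 -0.65 0 0;0.66 -0.65 0 0;0.66 -0.65 0 0"}}

```text
clock: 1.52
tool_pos: [0.4751, -0.0591, 0.3291]
eef_rot: [0.984, 0.177, 0.001, -0.002]
contact_force: [0.9, -0.6, 0.3]
opening: 0.652
finger_force: 0.0
```

{"fn": "send_rows", "kwargs": {"rows": "0.57 -0.65 0 0;0.57 -0.65 0 0;0.57 -0.65 0 0;0.57 -0.65 0 0;0.57 -0.65 0 0;0.57 -0.65 0 0;0.57 -0.65 0 0;0.57 -0.65 0 0;0.57 -0.65 0 0"}}

```text
clock: 2.27
tool_pos: [0.5676, 0.1742, 0.3285]
eef_rot: [0.985, 0.172, -0.001, 0.001]
contact_force: [0.1, -1.1, -0.5]
opening: 0.653
finger_force: 0.0
```

```bash
cat > w.py <<'E'
import sys; from h import *
n=sys.argv[1]; p,d,c=grab('wrist'); np.savez(n+'.npz',p=p,d=d); W=cloud(d,c); np.save(n+'W.npy',W)
cv2.imwrite(f'pics/{n}.png',p[...,::-1])
hsv=cv2.cvtColor(p,cv2.COLOR_RGB2HSV); X,Y,Z=W[...,0],W[...,1],W[...,2]
m=((hsv[...,2]<75)&(Z>.07)&(Z<.2)).astype(np.uint8)
k,l,s,cc=cv2.connectedComponentsWithStats(m)
for i in range(1,k):
    if s[i,4]>150:
        q=W[l==i]; print(np.round(cc[i]),s[i,4],np.round(np.median(q,0),4),np.round(q.min(0),3),np.round(q.max(0),3))
E
python3 w.py w1
```

```text
[ 70. 119.] 1139 [0.5621 0.4088 0.1334] [0.535 0.397 0.101] [0.584 0.429 0.148]
[237. 121.] 758 [0.6206 0.2372 0.1301] [0.595 0.222 0.111] [0.642 0.253 0.14 ]
[386. 123.] 835 [0.6739 0.0796 0.1226] [0.65  0.061 0.099] [0.697 0.093 0.134]
```

View pics/w1.png

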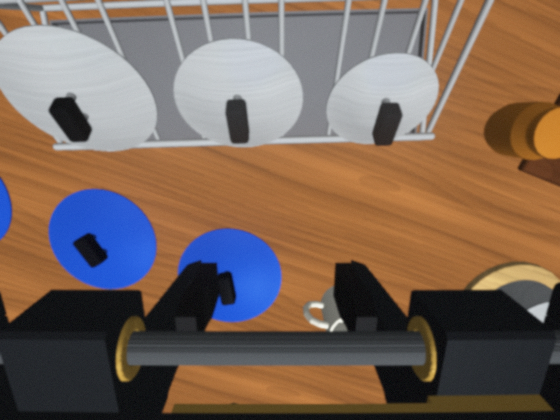

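The wrist view shows steel lids at (75,95), (237,95) and (385,98), with blue decoys at (103,238) and (230,275). The middle one at (237,95) matches lid14 at about 136-150 mm. Next I'll fit its pose and make the confirming crop.

```bash
cat > fit.py <<'E'
import sys; from h import *
from m import fitc
n=sys.argv[1]; u0,v0=int(sys.argv[2]),int(sys.argv[3]); R_=int(sys.argv[4])
z=np.load(n+'.npz'); W=np.load(n+'W.npy'); hsv=cv2.cvtColor(z['p'],cv2.COLOR_RGB2HSV)
vv,uu=np.mgrid[:420,:560]; near=np.hypot(uu-u0,vv-v0)<R_
g=near&(hsv[...,2]<75)&(W[...,2]>.07); q=W[g]
t=.345
for it in range(4):
    ex=np.array([np.cos(t),np.sin(t),0]);ey=np.array([-np.sin(t),np.cos(t),0]);c,s=np.cos(np.radians(40)),np.sin(np.radians(40)); ez=np.array([0,0,1])
    lx=c*ex+s*ez; lz=-s*ex+c*ez; L=np.c_[lx,ey,lz]; o=np.median(q,0)
    a=(q-o)@L; top=a[a[:,2]>np.percentile(a[:,2],97)-.005]
    cov=np.cov(top[:,:2].T); w,v=np.linalg.eigh(cov); d=v[:,1]*np.sign(v[0,1]); dy=np.arctan2(d[1],d[0]); 
    # spin about lz by dy changes level yaw approx
    if it<3: print('bar spin in lid plane rel yaw',round(t,3),':',round(dy,3)); 
    break
pl=np.percentile(top,[2,98],axis=0); ctr=(pl[0]+pl[1])/2; ctr[2]=np.median(top[:,2])-.012
print('grip centre',np.round(o+L@ctr,4),'top extents',np.round(pl[1]-pl[0],3))
# flange/dome plane
P=near&(hsv[...,1]<45)&(W[...,2]>.04)&~cv2.dilate(g.astype(np.uint8),np.ones((7,7))).astype(bool)
b=(W[P]-(o+L@ctr))@L; b=b[(b[:,2]>-.045)&(b[:,2]<-.018)&(np.hypot(b[:,0],b[:,1])<.095)]
ang=np.arctan2(b[:,1],b[:,0]); rr=np.hypot(b[:,0],b[:,1]); e=[]
for k in np.arange(-np.pi,np.pi,.15):
    i=np.where((ang>=k)&(ang<k+.15))[0]
    if len(i)>5: e.append(b[i[np.argmax(rr[i])]])
e=np.array(e); f=fitc(e[:,0],e[:,1]); A=np.c_[e[:,:2],np.ones(len(e))]; co=np.linalg.lstsq(A,e[:,2],rcond=None)[0]
print('flange circle in lid axes',np.round(f,4),'slope dz/dx,dy',np.round(co,4))
im=z['p'][max(0,v0-R_):v0+R_,max(0,u0-R_):u0+R_,::-1]; cv2.imwrite(f'pics/{n}crop.png',cv2.resize(im,None,fx=3,fy=3))
E
python3 fit.py w1 237 95 75;  python3 fit.py w1 385 98 70;python3 fit.py w1 80 95 90;python3 fit.py w1 237 95 75
```

```text
bar spin in lid plane rel yaw 0.345 : 0.025
grip centre [0.6212 0.2381 0.1177] top extents [0.043 0.018 0.005]
flange circle in lid axes [-0.0028  0.0016  0.0762] slope dz/dx,dy [ 0.0147  0.0201 -0.0358]
bar spin in lid plane rel yaw 0.345 : 0.008
grip centre [0.6756 0.0782 0.1113] top extents [0.043 0.019 0.005]
flange circle in lid axes [-0.0029 -0.0005  0.0664] slope dz/dx,dy [ 0.0243  0.0168 -0.0351]
bar spin in lid plane rel yaw 0.345 : 0.051
grip centre [0.5613 0.4125 0.1244] top extents [0.043 0.018 0.005]
flange circle in lid axes [-0.003   0.0016  0.0855] slope dz/dx,dy [ 0.0134  0.0183 -0.0352]
bar spin in lid plane rel yaw 0.345 : 0.025
grip centre [0.6212 0.2381 0.1177] top extents [0.043 0.018 0.005]
flange circle in lid axes [-0.0028  0.0016  0.0762] slope dz/dx,dy [ 0.0147  0.0201 -0.0358]
```

View pics/w1crop.png

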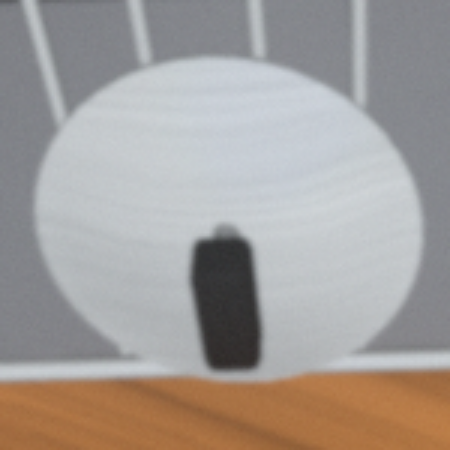

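The flange radii are 66.4, 76.2 and 85.5 mm, and the crop shows the middle steel lid with its black bar grip. That confirms lid14. The rack yaw is about 0.372.

```bash
python3 go.py .621 .238 .19 .372
```

```text
shift [ 0.2415 -0.1451  0.4618] turn -0.0046 rows 3.8918138000769904 yaw 0.34297338282674256
```

{"fn": "send_rows", "kwargs": {"rows": "0.24 -0.145 0.2 -0.0046;0.24 -0.145 0.46 -0.0046;0.24 -0.145 0.46 -0.0046;0.24 -0.145 0.46 -0.0046;0.24 -0.145 0.46 -0.0046;0.24 -0.145 0.46 -0.0046;0.24 -0.145 0.46 -0.0046;0.24 -0.145 0.46 -0.0046"}}

```text
clock: 2.98
tool_pos: [0.6222, 0.24, 0.1949]
eef_rot: [0.983, 0.185, 0.002, 0.0]
contact_force: [0.8, 0.1, -0.4]
opening: 0.65
finger_force: 0.0
```

```bash
python3 w.py w2; python3 go.py .621 .238 .101 .372
```

```text
[ 40. 212.] 2290 [0.5653 0.4092 0.1332] [0.536 0.396 0.103] [0.584 0.43  0.147]
[275. 219.] 1319 [0.6261 0.2405 0.1309] [0.595 0.222 0.112] [0.644 0.255 0.141]
[479. 225.] 1873 [0.6764 0.0837 0.1207] [0.649 0.063 0.09 ] [0.698 0.094 0.134]
shift [-0.0079  0.0059  0.313 ] turn 0.0001 rows 2.2530998709411705 yaw 0.3727577516177087
```

```bash
python3 fit.py w2 275 190 100
```

```text
bar spin in lid plane rel yaw 0.345 : -1.552
grip centre [0.6381 0.246  0.22  ] top extents [0.005 0.065 0.005]Traceback (most recent call last):
  File "fit.py", line 25, in <module>
    e=np.array(e); f=fitc(e[:,0],e[:,1]); A=np.c_[e[:,:2],np.ones(len(e))]; co=np.linalg.lstsq(A,e[:,2],rcond=None)[0]
                          ~^^^^^
IndexError: too many indices for array: array is 1-dimensional, but 2 were indexed
```

```bash
sed -i 's/(W\[...,2\]>.07); q/(W[...,2]>.07)\&(W[...,2]<.16); q/' fit.py; python3 fit.py w2 275 200 60
```

```text
bar spin in lid plane rel yaw 0.345 : 0.018
grip centre [0.621  0.2392 0.1181] top extents [0.042 0.02  0.005]
flange circle in lid axes [-0.0163  0.0006  0.0626] slope dz/dx,dy [ 0.0616  0.0167 -0.0311]
```

{"fn": "send_rows", "kwargs": {"rows": "-0.004 0.004 0.13 0;-0.004 0.004 0.25 0;-0.004 0.004 0.29 0;-0.004 0.004 0.312 0;-0.004 0.004 0.312 0;-0.004 0.004 0.312 0;-0.004 0.004 0.312 0"}}

```text
clock: 3.62
tool_pos: [0.6214, 0.2407, 0.1003]
eef_rot: [0.983, 0.186, 0.002, -0.001]
contact_force: [0.6, 0.5, 0.8]
opening: 0.653
finger_force: 0.0
```

```bash
python3 go.py .621 .238 .101 .372
```

```text
shift [-0.0047  0.008  -0.0024] turn 0.0004 rows 0.06885625575459918 yaw 0.3746469971589502
```

{"fn": "send_rows", "kwargs": {"rows": "0 0.006 0 0;0 0.006 0 0;0 0.006 0 0;0 0.006 0 0;0 0.006 0 0;0 0.006 0 0;0 0.006 0 0;0 0.006 0 0;0 0.006 0 0;0 0.006 0 0", "jaw": 1, "force": 12}}

```text
clock: 4.45
tool_pos: [0.6204, 0.2386, 0.098]
eef_rot: [0.982, 0.186, 0.0, -0.0]
contact_force: [-0.9, 0.6, 1.3]
opening: 0.248
finger_force: 12.0
```

Gripped: the opening is 21.8 mm, which matches the bar. Lifting now.

{"fn": "send_rows", "kwargs": {"rows": "0 0 -0.03 0;0 0 -0.08 0;0 0 -0.16 0;0 0 -0.25 0;0 0 -0.36 0;0 0 -0.47 0;0 0 -0.5 0;0 0 -0.5 0;0 0 -0.5 0"}}

```text
clock: 5.2
tool_pos: [0.6197, 0.2375, 0.2468]
eef_rot: [0.982, 0.186, -0.001, 0.001]
contact_force: [-0.9, -0.7, -3.4]
opening: 0.245
finger_force: 12.0
```

```bash
python3 - <<'E'
from h import *
p,d,c=grab('scene'); q,_,_=grab('wrist')
cv2.imwrite('pics/lift.png',np.hstack([cv2.resize(p[60:300,160:500],(420,296)),cv2.resize(q,(380,285)).copy()[:296] if 0 else cv2.copyMakeBorder(cv2.resize(q,(380,285)),0,11,0,0,0)])[...,::-1]); s=sensors.get_state(); print(s['tool_pos'],s['contact_force'],s['moment'],s['finger_force'],s['opening'])
E
```

```text
[0.61887252 0.23713676 0.24516388] [-0.28683319  0.3956092  -3.33729263] [-0.03173106  0.12042887 -0.03578839] 11.990798860788345 0.24493993426181074
```

View pics/lift.png

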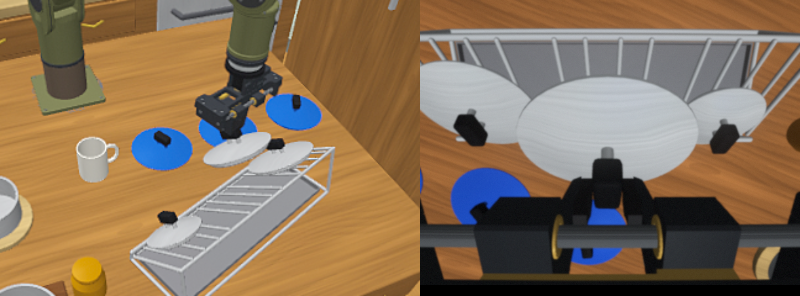

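The lid is held, tilted as it lay on the rack, and the other two lids are undisturbed. I'll measure the tilt, then ease the grip so the lid swings towards level.

```bash
cat > tilt.py <<'E'
from h import *
from scipy.spatial.transform import Rotation as R
s=sensors.get_state(); p,d,c=grab('wrist'); W=cloud(d,c); hsv=cv2.cvtColor(p,cv2.COLOR_RGB2HSV)
r=R.from_quat(s['eef_rot']).as_matrix(); g=s['tool_pos']-.019*r[:,2]
a=(W-g)@r; a=a.copy(); a[...,2]*=-1   # tool x, tool y, up
m=(hsv[...,1]<45)&(hsv[...,2]>100)&(np.linalg.norm(a,axis=-1)<.1)&(a[...,2]>-.1)
b=a[m]
for _ in range(4):
    A=np.c_[b[:,:2],np.ones(len(b))]; co=np.linalg.lstsq(A,b[:,2],rcond=None)[0]; e=b[:,2]-A@co; b=b[abs(e)<max(.004,1.5*e.std())]
n=np.array([-co[0],-co[1],1]); n/=np.linalg.norm(n)
print('pts',m.sum(),len(b),'pitch(about tool y) deg',round(np.degrees(np.arctan(co[0])),1),'roll',round(np.degrees(np.arctan(co[1])),1),'dist to dome along normal mm',round(-1000*co[2]*n[2],1),'rms',e.std())
# flange edge circle in lid axes
lx=np.cross([0,1,0],n); lx/=np.linalg.norm(lx); ly=np.cross(n,lx); L=np.c_[lx,ly,n]; q=a[m]@L; q=q[(q[:,2]>-.046)&(q[:,2]<-.015)]
an=np.arctan2(q[:,1],q[:,0]); rr=np.hypot(q[:,0],q[:,1]); E=np.array([q[i[np.argmax(rr[i])]] for i in (np.where((an>=k)&(an<k+.12))[0] for k in np.arange(-1.8,1.8,.12)) if len(i)>5])
if len(E)>8:
    from m import fitc; print('flange ctr,r rel. to grasp pt',np.round(fitc(E[:,0],E[:,1]),4))
print('tool',np.round(s['tool_pos'],4),'F',np.round(s['contact_force'],1),s['opening'])
E
python3 tilt.py
```

```text
pts 32376 22156 pitch(about tool y) deg 30.5 roll 0.0 dist to dome along normal mm 24.4 rms 0.0020525029118888954
flange ctr,r rel. to grasp pt [0.0025 0.0005 0.0755]
tool [0.6189 0.2371 0.2452] F [-0.3  0.4 -3.3] 0.24493993426181074
```

{"fn": "send_rows", "kwargs": {"rows": "0 0 0 0;0 0 0 0;0 0 0 0;0 0 0 0", "force": 8}}

```text
clock: 5.68
tool_pos: [0.6203, 0.2382, 0.2474]
eef_rot: [0.982, 0.186, -0.0, 0.0]
contact_force: [-0.2, -0.6, -1.9]
opening: 0.246
finger_force: 8.0
```

```bash
python3 tilt.py
```

```text
pts 32332 22143 pitch(about tool y) deg 30.7 roll -0.0 dist to dome along normal mm 24.4 rms 0.0020653530306218118
flange ctr,r rel. to grasp pt [0.0027 0.0005 0.0755]
tool [0.6203 0.2382 0.2474] F [-0.2 -0.6 -1.9] 0.24551365328093855
```

The lid still keeps about its rack tilt (the back-half fit reads low because of the dome), and the grip is centred on the lid's axis. I'll carry it beside the pan, check the pan with the wrist camera, then put the low edge into the rim and roll the lid level.

```bash
python3 go.py .44 -.10 .31 .372
```

```text
shift [-0.9726  0.8289 -0.2075] turn 0.0005 rows 9.314277441492274 yaw 0.3749655687022001
```

{"fn": "send_rows", "kwargs": {"rows": "-0.03 0.02 -0.12 0;-0.1 0.08 -0.2 0;-0.2 0.17 -0.21 0;-0.3 0.26 -0.21 0;-0.4 0.34 -0.21 0;-0.5 0.43 -0.21 0;-0.6 0.52 -0.21 0;-0.7 0.6 -0.21 0;-0.77 0.66 -0.21 0;-0.8 0.68 -0.21 0", "force": 12}}

```text
clock: 6.57
tool_pos: [0.4693, -0.0447, 0.3111]
eef_rot: [0.983, 0.183, -0.001, 0.002]
contact_force: [-0.9, -0.3, -3.1]
opening: 0.243
finger_force: 12.0
```

{"fn": "send_rows", "kwargs": {"rows": "-0.07 0.06 0 0;-0.13 0.12 0 0;-0.17 0.15 0 0;-0.17 0.15 0 0;-0.17 0.15 0 0;-0.17 0.15 0 0"}}

```text
clock: 7.07
tool_pos: [0.4419, -0.0986, 0.3113]
eef_rot: [0.982, 0.187, 0.001, -0.0]
contact_force: [1.1, 0.5, -3.1]
opening: 0.246
finger_force: 12.0
```

```bash
cat > pan.py <<'E'
from h import *
from m import fitc
p,d,c=grab('wrist'); W=cloud(d,c); hsv=cv2.cvtColor(p,cv2.COLOR_RGB2HSV); X,Y,Z=W[...,0],W[...,1],W[...,2]
R=np.hypot(X-.469,Y+.298)
m=(R<.095)&(R>.055)&(Z>.089)&(Z<.099)&(hsv[...,1]<70); x,y=X[m],Y[m]
if m.sum()>30:
    f=fitc(x,y); k=abs(np.hypot(x-f[0],y-f[1])-f[2])<.008; f=fitc(x[k],y[k]); a=np.degrees(np.arctan2(y-f[1],x-f[0])); print(m.sum(),'pan',np.round(f,4),'z',np.percentile(Z[m],[5,50,95]),'angles',np.histogram(a,np.arange(-180,181,45))[0])
E
python3 pan.py; python3 tilt.py; cp wrist.npz w3.npz; python3 -c "
from h import *
cv2.imwrite('pics/w3.png',np.load('w3.npz')['p'][...,::-1])"
```

```text
1418 pan [ 0.4681 -0.2993  0.0727] z [0.09000912 0.09232011 0.0936642 ] angles [214 252 265 254 235  82   0 116]
pts 32411 22941 pitch(about tool y) deg 22.9 roll 0.2 dist to dome along normal mm 23.3 rms 0.0021220144155180217
flange ctr,r rel. to grasp pt [-0.      0.0007  0.0757]
tool [ 0.4419 -0.0984  0.3112] F [ 0.5 -0.2 -3.2] 0.24604811554897268
```

View pics/w3.png

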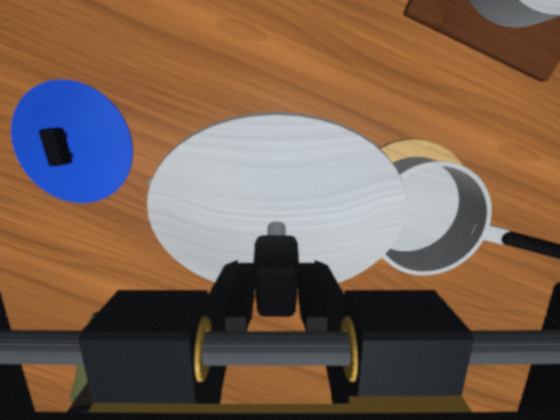

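The wrist view shows the pan rim around (440,218), fitted centre (0.468, -0.299), which agrees with the other cameras. The lid swung about 8° towards level during the move, so a lighter grip with small shakes should level it further.

{"fn": "send_rows", "kwargs": {"rows": "0.06 0 0 0;-0.06 0 0 0;0.06 0 0 0;-0.06 0 0 0;0.06 0 0 0;-0.06 0 0 0;0 0 0 0;0 0 0 0;0 0 0 0", "force": 8}}

```text
clock: 7.92
tool_pos: [0.4428, -0.0988, 0.3116]
eef_rot: [0.982, 0.188, 0.002, 0.0]
contact_force: [0.1, -0.1, -0.0]
opening: 0.009
finger_force: 0.0
```

```bash
python3 tilt.py
```

```text
pts 213 213 pitch(about tool y) deg 29.3 roll 0.2 dist to dome along normal mm -71.5 rms 0.0003236398251729654
tool [ 0.4428 -0.0988  0.3116] F [ 0.1 -0.1 -0. ] 0.008756071941824461
```

The lid slipped out of the grip: opening 0.009, no load. My shake was too brisk for 8 N. I'll see where it landed.

```bash
python3 - <<'E'
from h import *
p,d,c=grab('scene'); q,d2,c2=grab('top'); w,d3,c3=grab('wrist')
im=np.zeros((600,800,3),np.uint8); im[:300,:400]=cv2.resize(p,(400,300)); im[:300,400:]=cv2.resize(q,(400,300)); im[300:,:400]=cv2.resize(w,(400,300)); im[300:,400:]=cv2.resize(p[120:330,20:300],(400,300))
cv2.imwrite('pics/drop.png',im[...,::-1])
E
python3 pan.py
```

```text
1852 pan [ 0.468  -0.2993  0.0727] z [0.09019428 0.09237159 0.09372076] angles [210 248 265 252 236 240 211 190]
```

View pics/drop.png

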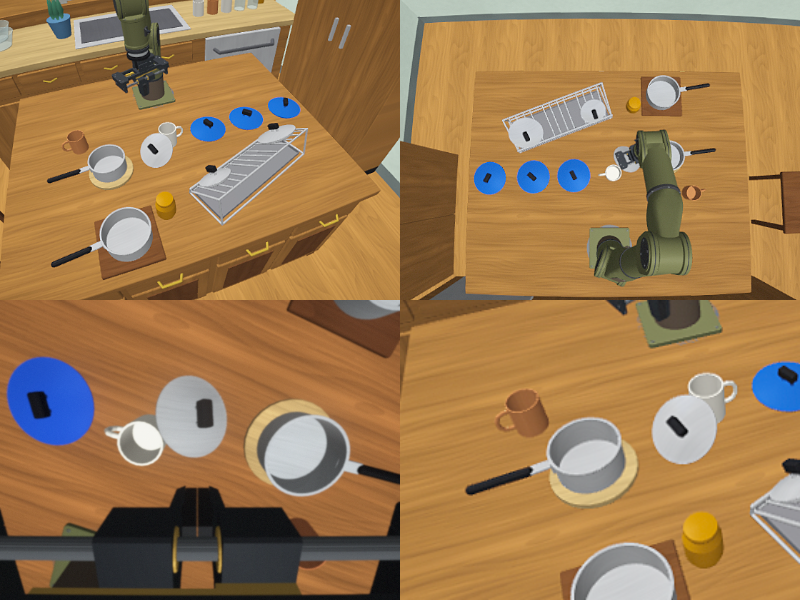

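The lid lies tilted against the white mug (wrist picture ~ (268,163), grip at (287,158)), and the pan hasn't moved. Next: lid pose, and whether the mug shifted.

```bash
cat > lidpose.py <<'E'
import sys; from h import *
from m import fitc
u0,v0,Rp=map(int,sys.argv[1:4])
p,d,c=grab('wrist'); W=cloud(d,c); hsv=cv2.cvtColor(p,cv2.COLOR_RGB2HSV)
vv,uu=np.mgrid[:420,:560]; near=np.hypot(uu-u0,vv-v0)<Rp
g=near&(hsv[...,2]<75)&(W[...,2]>.02)&(W[...,2]<.2); k,l,s,cc=cv2.connectedComponentsWithStats(g.astype(np.uint8)); g=l==1+np.argmax(s[1:,4]); q=W[g]
P=near&(hsv[...,1]<45)&(hsv[...,2]>90)&~cv2.dilate(g.astype(np.uint8),np.ones((9,9))).astype(bool)&(np.linalg.norm(W-np.median(q,0),axis=-1)<.105)
b=W[P]; o=b.mean(0); rng=np.random.default_rng(0); best=0
for _ in range(300):
    t=b[rng.choice(len(b),3,False)]; n=np.cross(t[1]-t[0],t[2]-t[0]); n/=np.linalg.norm(n)+1e-12; k=abs((b-t[0])@n)<.005
    if k.sum()>best: best=k.sum(); kk=k
b=b[kk]; o=b.mean(0); n=np.linalg.svd(b-o,full_matrices=False)[2][2]; n*=np.sign(n[2])
print('plane pts',len(b),'normal',np.round(n,3),'tilt',round(np.degrees(np.arccos(n[2])),1),'z range',np.round(np.percentile(b[:,2],[1,99]),3))
h=(q-o)@n; top=q[h>np.percentile(h,97)-.005]; ct=top.mean(0); dd=np.linalg.svd(top-ct,full_matrices=False)[2][0]; dd*=np.sign(dd[0])
sd=np.cross(n,dd); a=np.c_[(top-ct)@dd,(top-ct)@sd]; e=np.percentile(a,[2,98],axis=0); mid=e.mean(0)
print('grip ctr',np.round(ct+dd*mid[0]+sd*mid[1]-.012*n,4),'bar axis',np.round(dd,3),'yaw',round(np.arctan2(dd[1],dd[0]),3),'ext',np.round(e[1]-e[0],3),'side',np.round(sd,3),'h',np.percentile(h,97))
# edge circle
ey=np.cross(n,[1,0,0]); ey/=np.linalg.norm(ey); ex=np.cross(ey,n); x,y=(b-o)@ex,(b-o)@ey; an=np.arctan2(y,x); rr=np.hypot(x,y)
I=[i[np.argmax(rr[i])] for i in (np.where((an>=k)&(an<k+.12))[0] for k in np.arange(-np.pi,np.pi,.12)) if len(i)>5]
f=fitc(x[I],y[I]); print('circle ctr',np.round(o+ex*f[0]+ey*f[1],4),'r',f[2]); print('tool',sensors.get_state()['tool_pos'])
E
python3 lidpose.py 275 163 75; python3 - <<'E'
from h import *
z=np.load('top.npz'); from m import fitc
W=cloud(z['d'],eyes.calibration('top'));hsv=cv2.cvtColor(z['p'],cv2.COLOR_RGB2HSV)
p0=cv2.cvtColor(cv2.imread('pics/top0.png'),cv2.COLOR_BGR2RGB)
# mug shift by template
t=p0[228:256,276:314]; r=cv2.matchTemplate(z['p'][218:266,266:324],t,cv2.TM_CCOEFF_NORMED); print('mug top shift px',np.array(cv2.minMaxLoc(r)[3])-10,r.max())
s0=cv2.imread('pics/scene0.png')[...,::-1].copy(); s1=np.load('scene.npz')['p']
t=s0[170:196,238:258]; r=cv2.matchTemplate(s1[160:206,228:268],t,cv2.TM_CCOEFF_NORMED); print('mug scene shift px',np.array(cv2.minMaxLoc(r)[3])-10,r.max())
E
```

```text
plane pts 6543 normal [ 0.429 -0.384  0.817] tilt 35.2 z range [0.009 0.091]
grip ctr [ 0.4694 -0.1012  0.0782] bar axis [ 0.881  0.391 -0.267] yaw 0.417 ext [0.044 0.019] side [-0.217  0.835  0.506] h 0.04403371495631122
circle ctr [ 0.4574 -0.0903  0.0523] r 0.0753895894965715
tool [ 0.4413231  -0.10002414  0.31147317]
mug top shift px [0 0] 0.935753
mug scene shift px [0 0] 0.99783134
```

The mug hasn't moved. The lid leans on it at 35°, so I'll straddle its bar loosely, drag it clear of the mug so it lies flat, and re-grip it level. That also removes the tilt problem.

```bash
python3 go.py .4694 -.1012 .13 .417; python3 go.py .4694 -.1012 .074 .417
python3 - <<'E'
from h import *
from m import fitc
z=np.load('scene.npz');W=cloud(z['d'],eyes.calibration('scene'));X,Y,Z=np.moveaxis(W,-1,0)
m=(np.hypot(X-.385,Y)<.08)&(Z>.088)&(Z<.1); m[:, :]&=True
hsv=cv2.cvtColor(z['p'],cv2.COLOR_RGB2HSV); W2=cloud(np.load('wrist.npz')['d'],eyes.calibration('wrist')); X,Y,Z=np.moveaxis(W2,-1,0)
h2=cv2.cvtColor(np.load('wrist.npz')['p'],cv2.COLOR_RGB2HSV); uu=np.mgrid[:420,:560][1]; vv=np.mgrid[:420,:560][0]
m=(Z>.086)&(Z<.098)&(h2[...,1]<60)&(np.hypot(uu-197,vv-200)<45); print(m.sum(),'mug',fitc(X[m],Y[m]))
E
```

```text
shift [0.0849 0.0374 0.6051] turn -0.0067 rows 4.403742710334585 yaw 0.37493543271986446
shift [0.0846 0.0372 0.7917] turn -0.0067 rows 5.734534622074844 yaw 0.37493543271986446
1200 mug [ 0.38600056 -0.01990289  0.04049861]
```

{"fn": "send_rows", "kwargs": {"rows": "0.085 0.037 0.1 -0.0067;0.085 0.037 0.2 -0.0067;0.085 0.037 0.33 -0.0067;0.085 0.037 0.45 -0.0067;0.085 0.037 0.55 -0.0067;0.085 0.037 0.6 -0.0067;0.085 0.037 0.6 -0.0067;0.085 0.037 0.6 -0.0067", "jaw": 0}}

```text
clock: 8.88
tool_pos: [0.4687, -0.101, 0.1308]
eef_rot: [0.978, 0.207, -0.0, -0.0]
contact_force: [-0.0, -0.2, 0.1]
opening: 0.503
finger_force: 0.0
```

```bash
python3 go.py .4694 -.1012 .074 .417; python3 -c "
from h import *
p,d,c=grab('wrist'); cv2.imwrite('pics/w4.png',p[...,::-1])"
```

```text
shift [0.0019 0.0017 0.1894] turn 0.0 rows 1.3629091200389205 yaw 0.417052135744344
```

View pics/w4.png

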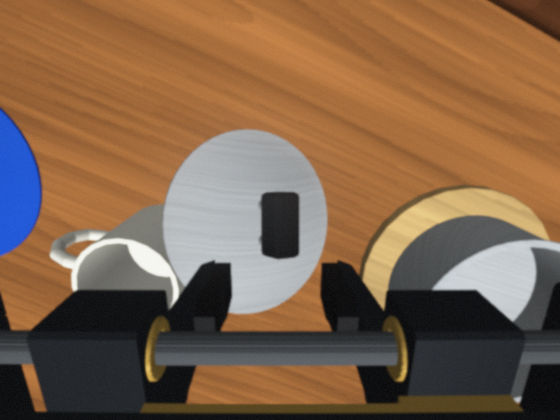

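The bar at (281,225) sits between the fingers at (218,285) and (338,285). Going down and dragging it clear.

{"fn": "send_rows", "kwargs": {"rows": "0 0 0.08 0;0 0 0.14 0;0 0 0.17 0;0 0 0.188 0;0 0 0.188 0;0 0 0.188 0"}}

```text
clock: 9.43
tool_pos: [0.4694, -0.1011, 0.0753]
eef_rot: [0.978, 0.207, 0.001, 0.0]
contact_force: [0.2, 0.1, 0.0]
opening: 0.502
finger_force: 0.0
```

{"fn": "send_rows", "kwargs": {"rows": "0 0 0 0;0 0 0 0;0 0 0 0;0 0 0 0;0 0 0 0", "jaw": 0.28, "force": 3}}

```text
clock: 9.85
tool_pos: [0.4688, -0.1011, 0.0748]
eef_rot: [0.978, 0.207, 0.0, 0.0]
contact_force: [-1.7, 0.2, -0.1]
opening: 0.358
finger_force: 0.0
```

{"fn": "send_rows", "kwargs": {"rows": "0.008 0.02 0.005 0;0.015 0.04 0.012 0;0.025 0.06 0.024 0;0.033 0.08 0.036 0;0.04 0.1 0.05 0;0.05 0.12 0.06 0;0.055 0.135 0.065 0;0.055 0.135 0.065 0;0.055 0.135 0.065 0"}}

```text
clock: 10.6
tool_pos: [0.5001, -0.1315, 0.0548]
eef_rot: [0.978, 0.207, -0.0, -0.0]
contact_force: [0.0, -0.5, -0.3]
opening: 0.357
finger_force: 0.0
```

```bash
python3 lidpose.py 280 230 110; python3 -c "
from h import *
p,d,c=grab('scene');w,d,c=grab('wrist'); cv2.imwrite('pics/s5.png',np.hstack([cv2.resize(p[120:330,20:300],(400,300)),cv2.resize(w,(400,300))])[...,::-1])"
```

```text
plane pts 9535 normal [ 0.515 -0.462  0.722] tilt 43.8 z range [0.007 0.054]
grip ctr [ 0.4953 -0.105   0.1205] bar axis [ 0.041  0.989 -0.14 ] yaw 1.529 ext [0.01  0.006] side [-0.65   0.102  0.529] h 0.08145759933927321
circle ctr [ 0.4914 -0.1035  0.0302] r 0.04034221879921598
tool [ 0.49994027 -0.1312175   0.05498356]
```

View pics/s5.png

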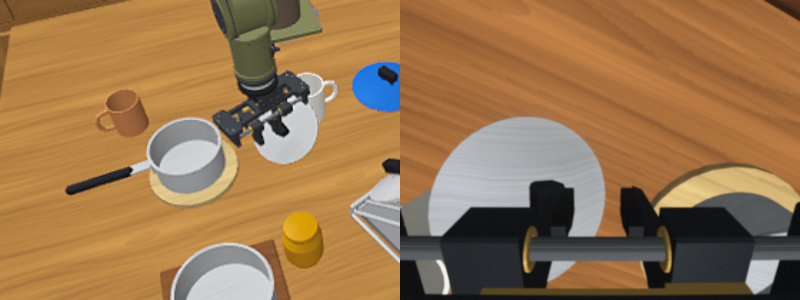

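The bar is against the left (trailing) finger and the lid has moved along with it. I'll lift clear and re-measure.

{"fn": "send_rows", "kwargs": {"rows": "0 0.005 -0.05 0;0 0.005 -0.15 0;-0.05 0.005 -0.3 0;-0.15 0.005 -0.45 0;-0.15 0.005 -0.55 0;-0.15 0 -0.6 0;-0.15 0 -0.6 0;-0.15 0 -0.6 0;-0.15 0 -0.6 0"}}

```text
clock: 11.5
tool_pos: [0.4583, -0.1493, 0.2343]
eef_rot: [0.978, 0.207, -0.001, -0.0]
contact_force: [0.3, 0.4, 0.5]
opening: 0.36
finger_force: 0.0
```

```bash
python3 -c "
from h import *
p,d,c=grab('wrist');cv2.imwrite('pics/w6.png',p[...,::-1]); W=cloud(d,c); hsv=cv2.cvtColor(p,cv2.COLOR_RGB2HSV)
m=((hsv[...,2]<75)&(W[...,2]>.02)&(W[...,2]<.11)).astype(np.uint8); k,l,s,cc=cv2.connectedComponentsWithStats(m)
for i in range(1,k):
    if s[i,4]>150: print(cc[i],s[i],np.median(W[l==i],0))
"
```

```text
[239.08239376 163.82307025] [ 227  140   25   48 1153] [ 0.47270983 -0.10388928  0.08739163]
[464.55756579 235.17105263] [448 216  29  49 608] [ 0.49848869 -0.36266526  0.07057877]
[527.2515213  274.29006085] [495 260  65  31 986] [ 0.48837354 -0.44411808  0.0822672 ]
[ 50.77162049 394.60621327] [  29  376   44   36 1191] [0.06374469 0.01939579 0.05296974]
```

View pics/w6.png

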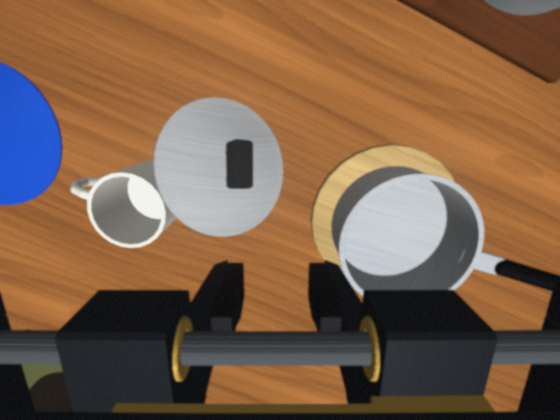

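The lid still leans on the mug: the finger rode over the bar, whose centre is near (239,164). That was my tenth and last picture, so from here I work by numbers.

```bash
python3 lidpose.py 222 166 72
```

```text
plane pts 10476 normal [ 0.419 -0.384  0.823] tilt 34.6 z range [0.012 0.09 ]
grip ctr [ 0.4692 -0.1021  0.078 ] bar axis [ 0.885  0.391 -0.252] yaw 0.416 ext [0.044 0.018] side [-0.225  0.834  0.504] h 0.04307346789591087
circle ctr [ 0.4579 -0.0902  0.0533] r 0.07462193892443876
tool [ 0.45814042 -0.14910187  0.23365933]
```

The lid didn't move. This time I'll clamp the bar firmly, which rolls the lid away from the mug, carry it to open counter, set it flat and re-grip it.

```bash
python3 go.py .4692 -.1018 .11 .416
```

```text
shift [ 0.0986 -0.1284  0.4122] turn 0.0003 rows 3.1860577480015286 yaw 0.41776338933959156
```

{"fn": "send_rows", "kwargs": {"rows": "0.1 -0.128 0 0;0.1 -0.128 0 0;0.1 -0.128 0.1 0;0.1 -0.128 0.2 0;0.1 -0.128 0.3 0;0.1 -0.128 0.38 0;0.1 -0.128 0.41 0;0.1 -0.128 0.41 0;0.1 -0.128 0.41 0", "jaw": 0.15}}

```text
clock: 12.35
tool_pos: [0.4708, -0.102, 0.1118]
eef_rot: [0.978, 0.207, -0.001, -0.0]
contact_force: [-0.3, -0.2, 0.6]
opening: 0.424
finger_force: 0.0
```

```bash
python3 go.py .4692 -.1018 .07 .416
```

```text
shift [-0.0045 -0.0025  0.1392] turn 0.0003 rows 1.002249621320853 yaw 0.4176904933736977
```

{"fn": "send_rows", "kwargs": {"rows": "-0.004 -0.002 0.06 0;-0.004 -0.002 0.1 0;-0.004 -0.002 0.125 0;-0.004 -0.002 0.138 0;-0.004 -0.002 0.138 0;-0.004 -0.002 0.138 0"}}

```text
clock: 12.85
tool_pos: [0.4701, -0.1023, 0.0713]
eef_rot: [0.978, 0.207, 0.001, 0.0]
contact_force: [-0.5, 0.4, 0.0]
opening: 0.42
finger_force: 0.0
```

{"fn": "send_rows", "kwargs": {"rows": "0 0 0 0;0 0 0 0;0 0 0 0;0 0 0 0;0 0 0 0", "jaw": 1, "force": 30}}

```text
clock: 13.27
tool_pos: [0.4696, -0.1023, 0.0708]
eef_rot: [0.978, 0.207, 0.0, 0.0]
contact_force: [0.1, -0.3, 1.1]
opening: 0.071
finger_force: 0.0
```

{"fn": "send_rows", "kwargs": {"rows": "0 0 -0.05 0;0 0 -0.15 0;-0.05 0 -0.3 0;-0.1 0.1 -0.42 0;-0.1 0.15 -0.55 0;-0.1 0.15 -0.55 0;-0.1 0.15 -0.55 0;-0.1 0.15 -0.55 0"}}

```text
clock: 13.93
tool_pos: [0.4601, -0.1556, 0.2356]
eef_rot: [0.978, 0.207, 0.0, 0.0]
contact_force: [-0.4, -0.1, -0.4]
opening: 0.007
finger_force: 0.0
```

```bash
python3 -c "
from h import *
p,d,c=grab('wrist'); W=cloud(d,c); hsv=cv2.cvtColor(p,cv2.COLOR_RGB2HSV)
m=((hsv[...,2]<75)&(W[...,2]>.02)&(W[...,2]<.13)).astype(np.uint8); k,l,s,cc=cv2.connectedComponentsWithStats(m)
for i in range(1,k):
    if s[i,4]>150: print(cc[i],s[i],np.median(W[l==i],0),W[l==i].max(0))
s=sensors.get_state(); print(s['opening'],s['finger_force'])
"; python3 lidpose.py 232 166 72
```

```text
[232.28255093 162.87776794] [ 220  139   25   48 1129] [ 0.47283771 -0.10382622  0.08746751] [ 0.49560938 -0.08442538  0.09764837]
[456.05788177 234.19827586] [440 213  30  51 812] [ 0.49685089 -0.3633779   0.06627079] [ 0.51543141 -0.35085488  0.08855405]
[523.88767123 273.85114155] [ 489  259   71   33 1095] [ 0.48878393 -0.44836288  0.08259797] [ 0.50248746 -0.41010342  0.08768801]
[ 60.90751086 391.23960273] [  28  375   76   36 1611] [0.06389861 0.00694473 0.03924479] [0.0693118  0.05840073 0.08097752]
0.007650518869149653 0.0
plane pts 9030 normal [ 0.424 -0.403  0.811] tilt 35.8 z range [0.009 0.087]
grip ctr [ 0.4691 -0.1019  0.0781] bar axis [ 0.885  0.394 -0.25 ] yaw 0.419 ext [0.044 0.018] side [-0.219  0.823  0.524] h 0.04303418418548422
circle ctr [ 0.4585 -0.0956  0.0504] r 0.07119044680595488
tool [ 0.4590278  -0.15446135  0.23421174]
```

The lid is where it was, yet the fingers closed on nothing, so my assumption about the tips or the height is off. I'll check the finger geometry in the wrist cloud and cross-check the bar position with the scene camera.

```bash
python3 - <<'E'
from h import *
from scipy.spatial.transform import Rotation as R
s=sensors.get_state(); p,d,c=grab('wrist'); W=cloud(d,c); r=R.from_quat(s['eef_rot']).as_matrix()
a=(W-s['tool_pos'])@r
m=(abs(a[...,0])<.03)&(abs(a[...,1])<.03)&(abs(a[...,2])<.07); q=a[m]
print(m.sum()); 
for lo in np.arange(-.07,.07,.01):
    k=(q[:,2]>=lo)&(q[:,2]<lo+.01)
    if k.sum()>5: print(round(lo,3),k.sum(),np.round(np.percentile(q[k],[2,98],axis=0)[:,:2],3).tolist())
T=np.array(c['world_from_camera']); print('cam in tool',r.T@(T[:3,3]-s['tool_pos']))
for n in('scene','top'):
    p,d,c=grab(n); W=cloud(d,c); hsv=cv2.cvtColor(p,cv2.COLOR_RGB2HSV)
    m=((hsv[...,2]<75)&(np.linalg.norm(W-[.47,-.103,.08],axis=-1)<.06)); print(n,m.sum(),np.median(W[m],0),W[m].max(0),W[m].min(0))
z=np.load('scene.npz')
E
```

```text
2755
-0.07 688 [[0.009, -0.01], [0.012, 0.011]]
-0.06 1012 [[-0.003, -0.014], [0.012, 0.015]]
-0.05 664 [[0.009, -0.013], [0.012, 0.014]]
-0.04 391 [[0.009, -0.012], [0.012, 0.013]]
cam in tool [ 0.07854397  0.00060346 -0.17800043]
scene 106 [ 0.47757404 -0.10251581  0.08786865] [ 0.49474373 -0.08497365  0.09842217] [ 0.45409257 -0.1185038   0.06857242]
top 18 [ 0.46945415 -0.09098383  0.08119034] [ 0.48561011 -0.08479521  0.09012951] [ 0.44892432 -0.10092159  0.05555737]
```

```bash
python3 - <<'E'
from h import *
from scipy.spatial.transform import Rotation as R
s=sensors.get_state(); z=np.load('wrist.npz'); c=eyes.calibration('wrist'); W=cloud(z['d'],c); r=R.from_quat(s['eef_rot']).as_matrix(); a=(W-s['tool_pos'])@r
f=210/np.tan(np.radians(c['fov_y'])/2); print('f',f,c['cx'],c['cy'])
T=np.array(c['world_from_camera'])
for zz in (0,-.019,-.031,-.045):
    w=s['tool_pos']+r@np.array([.009,0,zz]); k=T[:3,:3].T@(w-T[:3,3]); print('tool z',zz,'-> px',f*k[0]/k[2]+c['cx'],f*k[1]/k[2]+c['cy'],'depth',k[2])
for v in range(200,420,8): print(v,np.round(a[v,278],3),round(float(z['d'][v,278]),3),z['p'][v,278])
E
```

```text
f 330.1604861507095 275.74655762747597 217.46712358183993
tool z 0 -> px 274.9584711613871 240.04374714573206 depth 0.19065240474964873
tool z -0.019 -> px 274.8618273780714 253.30634596046298 depth 0.17252465606526682
tool z -0.031 -> px 274.7895813079648 263.22080306148735 depth 0.1610755516330256
tool z -0.045 -> px 274.69113985943477 276.7300986809476 depth 0.14771826312874412
200 [-0.028  0.003  0.235] 0.426 [163 110  67]
208 [-0.038  0.003  0.234] 0.428 [170 113  68]
216 [-0.049  0.003  0.234] 0.432 [164 107  62]
224 [-0.06   0.003  0.235] 0.436 [155 101  61]
232 [-0.071  0.003  0.235] 0.438 [164 109  62]
240 [-0.083  0.003  0.235] 0.442 [178 118  67]
248 [-0.094  0.003  0.233] 0.444 [159 103  56]
256 [-0.106  0.003  0.234] 0.449 [164 104  58]
264 [ 0.01   0.002 -0.033] 0.159 [38 27 22]
272 [ 0.009  0.002 -0.041] 0.151 [24 19 14]
280 [ 0.01   0.001 -0.05 ] 0.143 [30 21 21]
288 [ 0.008  0.001 -0.054] 0.139 [29 23 19]
296 [ 0.006  0.001 -0.056] 0.138 [23 21 19]
304 [ 0.002  0.001 -0.055] 0.14 [23 19 16]
312 [ 0.01   0.001 -0.074] 0.12 [23 18 14]
320 [ 0.008  0.001 -0.076] 0.118 [48 44 45]
328 [ 0.005  0.001 -0.077] 0.119 [52 48 46]
336 [ 0.027  0.001 -0.111] 0.08 [46 48 50]
344 [ 0.026  0.001 -0.112] 0.078 [61 62 65]
352 [ 0.026  0.001 -0.115] 0.076 [69 73 76]
360 [ 0.022  0.001 -0.113] 0.079 [ 92  96 101]
368 [-0.294  0.004  0.235] 0.506 [156 103  59]
376 [-0.31   0.004  0.236] 0.512 [150  98  53]
384 [-0.325  0.004  0.236] 0.516 [175 114  63]
392 [-0.341  0.004  0.236] 0.52 [164 108  57]
400 [-0.357  0.004  0.236] 0.525 [166 110  60]
408 [ 0.018  0.001 -0.123] 0.07 [88 69 33]
416 [ 0.024  0.001 -0.13 ] 0.063 [16 15 14]
```

In the wrist cloud the fingers end about 31 mm behind the reported TCP, while the camera-to-counter distances check out. That explains the marginal rack grip, which caught only the bar's top edge, and both misses. From here I use a tip offset of -31 mm.

```bash
python3 go.py .4692 -.1018 .08 .417
```

```text
shift [ 0.1023 -0.1461  0.5143] turn 0.0003 rows 3.9161742922199196 yaw 0.41871057742679724
```

{"fn": "send_rows", "kwargs": {"rows": "0.102 -0.146 0 0;0.102 -0.146 0 0;0.102 -0.146 0.1 0;0.102 -0.146 0.22 0;0.102 -0.146 0.34 0;0.102 -0.146 0.45 0;0.102 -0.146 0.5 0;0.102 -0.146 0.514 0;0.102 -0.146 0.514 0", "jaw": 0.12}}

```text
clock: 14.93
tool_pos: [0.4696, -0.1023, 0.0801]
eef_rot: [0.978, 0.208, -0.002, -0.001]
contact_force: [0.1, -1.0, 0.6]
opening: 0.442
finger_force: 0.0
```

```bash
python3 go.py .4692 -.1018 .04 .417
```

```text
shift [-1.000e-04 -1.600e-03  1.336e-01] turn 0.0003 rows 0.9611064361858976 yaw 0.41865764550007034
```

{"fn": "send_rows", "kwargs": {"rows": "0 0 0.04 0;0 0 0.07 0;0 0 0.1 0;0 0 0.12 0;0 0 0.132 0;0 0 0.132 0;0 0 0.132 0"}}

```text
clock: 15.52
tool_pos: [0.4706, -0.1031, 0.0419]
eef_rot: [0.978, 0.207, -0.0, 0.0]
contact_force: [0.2, 0.4, -0.6]
opening: 0.44
finger_force: 0.0
```

{"fn": "send_rows", "kwargs": {"rows": "0 0 0 0;0 0 0 0;0 0 0 0;0 0 0 0;0 0 0 0", "jaw": 1, "force": 15}}

```text
clock: 15.93
tool_pos: [0.4711, -0.1032, 0.0421]
eef_rot: [0.978, 0.207, 0.001, 0.0]
contact_force: [1.0, -0.9, 1.4]
opening: 0.331
finger_force: 15.0
```

The bar is gripped at last (opening 29 mm, held cornerwise, 15 N). I'll firm up the grip and lift it away from the mug.

{"fn": "send_rows", "kwargs": {"rows": "0 0 0 0;0 0 0 0;0.005 0.015 -0.01 0;0.015 0.03 -0.025 0;0.025 0.045 -0.05 0;0.04 0.06 -0.08 0;0.06 0.06 -0.12 0;0.08 0.06 -0.16 0;0.1 0.06 -0.2 0;0.1 0.06 -0.2 0", "force": 35}}

```text
clock: 16.77
tool_pos: [0.5075, -0.107, 0.1035]
eef_rot: [0.978, 0.207, 0.002, 0.0]
contact_force: [-0.1, 0.4, -2.7]
opening: 0.317
finger_force: 34.7
```

```bash
sed -i 's/-.019\*r/-.050*r/' tilt.py; python3 tilt.py; python3 pan.py
```

```text
pts 30920 21174 pitch(about tool y) deg -14.2 roll -31.0 dist to dome along normal mm 43.3 rms 0.003506515666725852
flange ctr,r rel. to grasp pt [0.0078 0.0008 0.0686]
tool [ 0.5075 -0.107   0.1035] F [-0.1  0.4 -2.7] 0.3165153747786953
770 pan [ 0.467  -0.2989  0.0738] z [0.09032091 0.09231764 0.09338064] angles [  0   0   0   0 691  79   0   0]
```

```bash
python3 go.py .548 -.085 .05 .417
```

```text
shift [ 0.1627 -0.0107  0.1719] turn -0.0 rows 1.7047587386835177 yaw 0.41687593166974946
```

{"fn": "send_rows", "kwargs": {"rows": "0.05 0 0 0;0.1 -0.01 0.03 0;0.14 -0.01 0.07 0;0.16 -0.01 0.11 0;0.16 -0.01 0.15 0;0.16 -0.01 0.17 0;0.16 -0.01 0.18 0;0.16 -0.01 0.18 0"}}

```text
clock: 17.53
tool_pos: [0.5463, -0.0857, 0.0467]
eef_rot: [0.978, 0.207, -0.002, -0.0]
contact_force: [0.0, 0.1, -2.4]
opening: 0.317
finger_force: 34.7
```

{"fn": "send_rows", "kwargs": {"rows": "0 0 0.01 0;0 0 0.02 0;0 0 0.03 0;0 0 0.045 0;0 0 0.06 0;0 0 0.075 0;0 0 0.09 0;0 0 0.09 0", "force": 8}}

```text
clock: 18.2
tool_pos: [0.5485, -0.0857, 0.0206]
eef_rot: [0.978, 0.207, 0.0, 0.0]
contact_force: [1.5, -0.5, -1.4]
opening: 0.251
finger_force: 8.0
```

```bash
python3 tilt.py
```

```text
pts 31532 22638 pitch(about tool y) deg -4.7 roll -0.1 dist to dome along normal mm 48.1 rms 0.002346478276422808
flange ctr,r rel. to grasp pt [0.0193 0.0003 0.0423]
tool [ 0.5485 -0.0857  0.0206] F [ 1.5 -0.5 -1.4] 0.2506809046014763
```

Now it's flush (opening 22 mm) and roll is zero. I'll release it onto the counter, re-measure, and take a proper full-depth grip with the lid flat.

{"fn": "send_rows", "kwargs": {"rows": "0 0 0 0;0 0 0 0;0 0 0 0;0 0 0 0;0 0 -0.1 0;0 0 -0.2 0;-0.1 0 -0.35 0;-0.2 0 -0.5 0;-0.2 0 -0.5 0;-0.2 0 -0.5 0", "jaw": 0.1}}

```text
clock: 19.08
tool_pos: [0.4924, -0.1116, 0.1746]
eef_rot: [0.979, 0.206, 0.002, 0.002]
contact_force: [0.1, 0.6, 0.4]
opening: 0.45
finger_force: 0.0
```

```bash
python3 -c "
from h import *
p,d,c=grab('wrist'); W=cloud(d,c); hsv=cv2.cvtColor(p,cv2.COLOR_RGB2HSV)
m=((hsv[...,2]<75)&(W[...,2]>.02)&(W[...,2]<.11)&(np.hypot(W[...,0]-.548,W[...,1]+.085)<.1)).astype(np.uint8); k,l,s,cc=cv2.connectedComponentsWithStats(m)
for i in range(1,k):
    if s[i,4]>150: print(cc[i],s[i,4],np.median(W[l==i],0)); print(cc[i].astype(int))
i=1+np.argmax(s[1:,4]); print(int(cc[i][0]),int(cc[i][1]),90,file=open('uv','w'))
"; python3 lidpose.py $(cat uv)
```

```text
[273.20235097 134.11502939] 1191 [ 0.54900285 -0.08548607  0.06161487]
[273 134]
plane pts 14513 normal [0.    0.008 1.   ] tilt 0.5 z range [0.015 0.025]
grip ctr [ 0.548  -0.0859  0.0496] bar axis [ 0.912  0.409 -0.003] yaw 0.422 ext [0.043 0.019] side [-0.409  0.912 -0.008] h 0.04307980736398304
circle ctr [ 0.5477 -0.0855  0.02  ] r 0.07503314550571812
tool [ 0.49354941 -0.1097736   0.17150978]
```

The lid is flat (0.5°) with its grip centre at (0.548, -0.086, 0.050). Gripping it.

```bash
python3 go.py .548 -.086 .003 .421
```

```text
shift [1.970e-01 2.000e-04 5.621e-01] turn -0.0008 rows 4.284828581433088 yaw 0.416255452724686
```

{"fn": "send_rows", "kwargs": {"rows": "0.1 0 0.05 -0.0008;0.197 0 0.1 -0.0008;0.197 0 0.2 -0.0008;0.197 0 0.3 -0.0008;0.197 0 0.4 -0.0008;0.197 0 0.48 -0.0008;0.197 0 0.53 -0.0008;0.197 0 0.56 -0.0008;0.197 0 0.56 -0.0008;0.197 0 0.56 -0.0008"}}

```text
clock: 20.02
tool_pos: [0.5471, -0.0849, 0.0021]
eef_rot: [0.978, 0.21, -0.0, -0.0]
contact_force: [1.0, -0.7, -0.3]
opening: 0.45
finger_force: 0.0
```

```bash
python3 go.py .548 -.086 .003 .421
```

```text
shift [ 0.0013  0.0044 -0.0031] turn 0.0003 rows 0.04021622197807933 yaw 0.42282359443354556
```

{"fn": "send_rows", "kwargs": {"rows": "0 0.003 0 0;0 0.003 0 0;0 0.003 0 0;0 0.003 0 0;0 0.003 0 0;0 0.003 0 0", "jaw": 1, "force": 25}}

```text
clock: 20.52
tool_pos: [0.5482, -0.0863, 0.0038]
eef_rot: [0.978, 0.209, 0.001, 0.0]
contact_force: [-0.1, 0.2, 6.8]
opening: 0.248
finger_force: 25.0
```

{"fn": "send_rows", "kwargs": {"rows": "0 0 -0.05 0;0 0 -0.12 0;0 0 -0.2 0;0 0 -0.3 0;0 0 -0.4 0;0 0 -0.5 0;0 0 -0.58 0;0 0 -0.6 0;0 0 -0.6 0"}}

```text
clock: 21.27
tool_pos: [0.5483, -0.0867, 0.1841]
eef_rot: [0.978, 0.209, 0.001, 0.001]
contact_force: [-0.2, 0.0, -3.1]
opening: 0.248
finger_force: 25.0
```

```bash
python3 tilt.py; python3 go.py .468 -.2988 .18 .421
```

```text
pts 35302 25631 pitch(about tool y) deg -5.2 roll -0.1 dist to dome along normal mm 31.1 rms 0.0023025477839260632
flange ctr,r rel. to grasp pt [0.0033 0.0004 0.0755]
tool [ 0.5483 -0.0867  0.1841] F [-0.2  0.  -3.1] 0.24786511108373696
shift [-0.5298  0.5371  0.0085] turn 0.0001 rows 5.428121614920332 yaw 0.4216998566303708
```

The lid is level, held firmly, and centred on the tool. Carrying it over the pan.

{"fn": "send_rows", "kwargs": {"rows": "-0.04 0.04 0 0;-0.1 0.1 0 0;-0.18 0.18 0 0;-0.26 0.26 0 0;-0.34 0.34 0 0;-0.42 0.42 0 0;-0.48 0.49 0 0;-0.52 0.53 0 0;-0.53 0.538 0 0;-0.53 0.538 0 0"}}

```text
clock: 22.15
tool_pos: [0.4663, -0.2996, 0.1806]
eef_rot: [0.978, 0.208, -0.002, -0.001]
contact_force: [0.4, 1.0, -3.9]
opening: 0.245
finger_force: 25.0
```

{"fn": "send_rows", "kwargs": {"rows": "0 0 0 0;0 0 0 0;0 0 0 0;0 0 0 0"}}

```text
clock: 22.48
tool_pos: [0.4692, -0.2973, 0.1828]
eef_rot: [0.978, 0.211, 0.0, -0.0]
contact_force: [0.5, 0.5, -2.0]
opening: 0.244
finger_force: 25.0
```

```bash
python3 tilt.py;for i in 1 2 3; do python3 pan.py; python3 go.py .4683 -.299 .105 .421; done
```

```text
pts 35273 25638 pitch(about tool y) deg -5.1 roll -0.1 dist to dome along normal mm 31.2 rms 0.002309228077130454
flange ctr,r rel. to grasp pt [0.0032 0.0004 0.0756]
tool [ 0.4692 -0.2973  0.1828] F [ 0.5  0.5 -2. ] 0.2438363009593977
shift [-0.0035  0.002   0.2597] turn 0.0004 rows 1.8686449176203836 yaw 0.423421555310286
shift [-0.0028  0.0015  0.2598] turn 0.0003 rows 1.868897331889715 yaw 0.4230437084851839
shift [-0.0022  0.0011  0.2598] turn 0.0003 rows 1.8689576473866023 yaw 0.4227115280410781
```

{"fn": "send_rows", "kwargs": {"rows": "-0.002 0.002 0.06 0;-0.002 0.002 0.13 0;-0.002 0.002 0.2 0;-0.002 0.002 0.24 0;-0.002 0.002 0.258 0;-0.002 0.002 0.258 0;-0.002 0.002 0.258 0"}}

```text
clock: 23.27
tool_pos: [0.4688, -0.2996, 0.1058]
eef_rot: [0.978, 0.21, 0.0, 0.0]
contact_force: [0.5, 0.6, -3.0]
opening: 0.245
finger_force: 25.0
```

```bash
python3 go.py .4683 -.299 .085 .421; python3 pan.py
```

```text
shift [-0.0007 -0.0025  0.0695] turn 0.0002 rows 0.5002717919973387 yaw 0.4221563709000038
```

Now the slow descent; the force should show whether the skirt enters.

{"fn": "send_rows", "kwargs": {"rows": "0 0 0.008 0;0 0 0.016 0;0 0 0.024 0;0 0 0.032 0;0 0 0.04 0;0 0 0.046 0;0 0 0.046 0;0 0 0.046 0"}}

```text
clock: 23.98
tool_pos: [0.4682, -0.2995, 0.0915]
eef_rot: [0.978, 0.209, -0.0, -0.0]
contact_force: [-0.4, -0.1, -3.2]
opening: 0.245
finger_force: 25.0
```

{"fn": "send_rows", "kwargs": {"rows": "0 0 0.005 0;0 0 0.01 0;0 0 0.015 0;0 0 0.02 0;0 0 0.024 0;0 0 0.024 0;0 0 0.024 0"}}

```text
clock: 24.57
tool_pos: [0.4682, -0.2996, 0.0848]
eef_rot: [0.978, 0.209, -0.0, 0.0]
contact_force: [-1.0, 0.8, 3.2]
opening: 0.248
finger_force: 25.0
```

Contact came at the predicted seat height (0.085). One more small press will confirm it's firm.

{"fn": "send_rows", "kwargs": {"rows": "0 0 0.003 0;0 0 0.006 0;0 0 0.006 0;0 0 0.006 0"}}

```text
clock: 24.9
tool_pos: [0.4683, -0.2996, 0.0847]
eef_rot: [0.978, 0.209, 0.0, 0.001]
contact_force: [-4.4, 2.0, 19.3]
opening: 0.247
finger_force: 25.0
```

```bash
python3 tilt.py; python3 - <<'E'
from h import *
p,d,c=grab('scene'); W=cloud(d,c); X,Y,Z=np.moveaxis(W,-1,0); hsv=cv2.cvtColor(p,cv2.COLOR_RGB2HSV)
R=np.hypot(X-.4683,Y+.299); m=(R<.078)&(R>.05)&(Z>.09)&(Z<.125)&(hsv[...,1]<60)
A=np.c_[X[m]-.4683,Y[m]+.299,R[m]-.06,np.ones(m.sum())]; print(m.sum(),np.linalg.lstsq(A,Z[m],rcond=None)[0])
E
```

```text
pts 35129 25663 pitch(about tool y) deg -5.2 roll -0.2 dist to dome along normal mm 31.0 rms 0.0022956006575629907
flange ctr,r rel. to grasp pt [0.0031 0.0004 0.0756]
tool [ 0.4683 -0.2996  0.0847] F [-4.4  2.  19.3] 0.2465122254962971
845 [ 0.00392156 -0.00291327 -0.25654525  0.10026124]
```

The contact is stiff at 0.0847, tilt under 0.4 %, and the flange top is at 96 mm: seated. I'll ease the press, open slowly and retreat.

{"fn": "send_rows", "kwargs": {"rows": "0 0 -0.006 0;0 0 -0.008 0;0 0 -0.008 0"}}

```text
clock: 25.25
tool_pos: [0.4684, -0.2997, 0.0848]
eef_rot: [0.978, 0.209, 0.0, 0.0]
contact_force: [-0.1, 0.3, -2.5]
opening: 0.245
finger_force: 25.0
```

{"fn": "send_rows", "kwargs": {"rows": "0 0 0 0;0 0 0 0;0 0 0 0;0 0 0 0;0 0 0 0;0 0 0 0", "jaw": 0}}

```text
clock: 25.75
tool_pos: [0.4684, -0.2996, 0.085]
eef_rot: [0.978, 0.209, 0.0, 0.0]
contact_force: [0.1, 0.4, -0.3]
opening: 0.501
finger_force: 0.0
```

{"fn": "send_rows", "kwargs": {"rows": "0 0 -0.04 0;0 0 -0.1 0;0 0 -0.2 0;0 0 -0.32 0;0 0 -0.45 0;-0.05 0 -0.55 0;-0.15 0 -0.6 0;-0.25 0 -0.6 0;-0.25 0 -0.6 0;-0.25 0 -0.6 0"}}

```text
clock: 26.58
tool_pos: [0.3981, -0.3314, 0.2653]
eef_rot: [0.978, 0.208, -0.0, 0.0]
contact_force: [1.0, -0.2, -0.6]
opening: 0.5
finger_force: 0.0
```

```bash
python3 - <<'E'
from h import *
from m import fitc
for n in ('wrist','scene'):
    p,d,c=grab(n); W=cloud(d,c); X,Y,Z=np.moveaxis(W,-1,0); hsv=cv2.cvtColor(p,cv2.COLOR_RGB2HSV)
    R=np.hypot(X-.4683,Y+.299); m=(R<.078)&(R>.05)&(Z>.085)&(Z<.125)&(hsv[...,1]<60)
    A=np.c_[X[m]-.4683,Y[m]+.299,R[m]-.06,np.ones(m.sum())]; print(n,m.sum(),np.round(np.linalg.lstsq(A,Z[m],rcond=None)[0],4))
    g=(R<.04)&(hsv[...,2]<75)&(Z>.11)&(Z<.16); print('grip',np.median(W[g],0),np.percentile(Z[g],95))
s0=cv2.imread('pics/scene0.png')[...,::-1]; D=cv2.absdiff(s0.copy(),p).max(-1)
for nm,(x,y,w,h) in dict(mug=(222,172,35,38),copper=(88,183,36,32),jar=(217,268,30,40),lid12=(275,230,50,32),lid16=(362,172,55,30)).items(): print(nm,'mean diff',D[y:y+h,x:x+w].mean())
s=sensors.get_state(); print(s['clock'],s['tool_pos'],s['contact_force'])
E
```

```text
wrist 10181 [ 0.001  -0.0025 -0.2353  0.0992]
grip [ 0.46951438 -0.29941373  0.1426192 ] 0.14388497196411015
scene 960 [-0.0052 -0.0016 -0.2983  0.1001]
grip [ 0.47879163 -0.29679967  0.14236723] 0.14538223333999645
mug mean diff 4.243609022556391
copper mean diff 2.3003472222222223
jar mean diff 3.7125
lid12 mean diff 2.249375
lid16 mean diff 2.2448484848484846
26.6833 [ 0.40048912 -0.32972031  0.26494098] [ 0.60337995 -0.00442894 -0.01421971]
```

Seated level with the grip top at 143 mm, the height expected when fully home. The mugs, jar and other lids are unchanged in the picture comparison. Handing in.

```bash
python3 -c "
from plant import finish_job
print(finish_job())"
```

```text
the job is handed in; nothing more can be done
None
```

The 14 cm lid now sits level and fully home on the trivet pan, and I handed the job in at 26.7 s. On the way I dropped the lid once: it fell on the counter and came to rest against the white mug, then I picked it up again. Before-and-after pictures show no shift of the mugs, the jar or the other two lids.

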